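Build up the potting mould on its dowels

TASK

Build up the connector potting mould on the grey base with the two upright dowels: first the turquoise plate, then the blue, then the red, and the aluminium cover with the black grip bar on top, each turned so that its big hole goes over the thick dowel and its small hole over the thin one. Press each one flat, fully home, before the next goes on, and let go of everything at the end. The yellow plate belongs to another mould: leave it where it lies.

Things in the scene. Friction and masses are not known exactly. Their poses are not given: they have to be found in the camera images.
- mould_seat (a point): Mould base, fixed: grey block 136 x 46 x 20 mm, x along its length. Point: centre of its flat top, 20 mm above the table, where the first plate lies. Upright dowels: thick (16 mm, black stripe beside it) 45 mm from the point towards +x, thin (8 mm) 45 mm towards -x; both end 64 mm above the top, the last 12 mm tapering to tips 5 and 3 mm wide. Plates have 1.5 mm play all round; four stack to 60 mm.
- seal_plate_center (a point): Turquoise seal plate with four white lines, goes on first: 120 x 50 x 15 mm, lying flat. Round through-holes on its long centre line: 19 mm wide 45 mm from the centre towards +x, 11 mm wide 45 mm towards -x; a black stripe across the plate marks the big-hole end. Point: its centre, half-way up the 15 mm; x along its length, z up. About 0.12 kg.
- cavity_plate_center (a point): Blue cavity plate with three black slots, goes on second: 120 x 50 x 15 mm, lying flat. Round through-holes on its long centre line: 19 mm wide 45 mm from the centre towards +x, 11 mm wide 45 mm towards -x; a black stripe across the plate marks the big-hole end. Point: its centre, half-way up the 15 mm; x along its length, z up. About 0.12 kg.
- spacer_plate_center (a point): Red spacer plate with a dark window marked in its middle, goes on third: 120 x 50 x 15 mm, lying flat. Round through-holes on its long centre line: 19 mm wide 45 mm from the centre towards +x, 11 mm wide 45 mm towards -x; a black stripe across the plate marks the big-hole end. Point: its centre, half-way up the 15 mm; x along its length, z up. About 0.12 kg.
- cover_plate_center (a point): Aluminium cover plate, goes on last: 120 x 50 x 15 mm, lying flat. Round through-holes on its long centre line: 19 mm wide 45 mm from the centre towards +x, 11 mm wide 45 mm towards -x; a black stripe across the plate marks the big-hole end. Point: its centre, half-way up the 15 mm; x along its length, z up. About 0.18 kg. Black grip bar on top at the centre, 50 (x) x 14 x 8 mm.
- spare_plate_center (a point): Yellow plate with four black squares, a spare of another mould, not to be moved: 120 x 50 x 15 mm, lying flat. Round through-holes on its long centre line: 19 mm wide 45 mm from the centre towards +x, 11 mm wide 45 mm towards -x; a black stripe across the plate marks the big-hole end. Point: its centre, half-way up the 15 mm; x along its length, z up. About 0.12 kg.
Things that resemble listed ones, but are neither listed nor needed, are in the scene too. Of the things that look like the part that bears cover_plate_center, the larger one is meant.

How it is judged:
By the outcome, as a careful person would: the job done as asked, in the order asked, and still so for the second after the job is handed in, with the robot touching nothing.
It also fails if it takes over 112 s, if anything falls off the work surface, if the arm or the gripper's body presses on something with over 40 N, if the wrist force passes 120 N, or if a joint passes its speed limit or range.

ROBOT

A 7-joint arm with a two-finger parallel gripper is mounted at the origin on a cart in front of the work surface, level with it; the furniture and walls round the work are solid. World frame = base frame: x ahead of the robot, y to its left, z up, the work surface at z = 0. Lengths are in m, angles in rad, forces in N, time in s.
With the tool pointing down it reaches from about 0.35 to 0.9 m from the base axis. Payload 8.1 kg.
Tool frame: the origin (TCP) lies midway between the tips of the shut fingers; the grasp point (between the pads) lies 19 mm behind it; z points along the fingers, x is the direction in which the jaws open and shut, and the axes are right-handed (so a half turn about z gives the same grasp; the last joint's range is limited). The gripper opens to 92 mm and grips with 3 to 60 N. Pads are 19 mm wide; open, the fingers measure 130 mm over their backs; the gripper's body (75 mm by 190 mm) begins 47 mm behind the grasp point.
Start: joints at [1.188, 0.434, 0.025, 1.573, -0.012, 1.134, -0.075], TCP at [0.173, -0.601, 0.227] pointing down, gripper open.
Joint ranges: [-2.62, 2.62], [-0.44, 2.09], [-1.27, 1.32], [0.08, 2.57], [-1.32, 4.46], [0.12, 2], [-2.74, 2.74]. Speed limits (rad/s): [2.22, 2.22, 3.01, 3.01, 3.14, 3.14, 3.14].

INTERFACE

Orientations are given as a rotation vector (axis times angle).
In Python, from cell import arm gives the robot as it stands. The module is installed in compiled form; this text tells all that it offers.
- The arm moves only by the tool play_rows, never from a script. Its argument "motion" is a list of rows, each a list of 7 numbers: the gripper's target within -1 to 1 (fully open at 1, half-way at 0, shut at -1), then the shift along the tool's x, y, z in mm, then the turn, a rotation vector about the tool's x, y, z in rad. In form: [[claw, tx, ty, tz, ax, ay, az], ...]. A call has 1 to 10 rows; each row is the pose to reach, as a shift and turn from the pose measured when the call began, along the tool's axes at that moment; what a row does not reach only later rows make up. A row lasts 1/10 s, in which the tool goes at most 50 mm and 8.59 degrees, less where a joint would pass 70% of its speed; a pose out of reach is approached as far as the arm can. A call with a gripper value outside its range is refused whole. The fingers move at their own pace and stop on an object; "force" is the grip in N (left out, the last holds). Time passes only in rows, so rows that repeat a pose let the fingers close. It gives the time, the measured TCP pose, the force and the opening at its end, in the units of the state.
- arm.observe(): the state, without advancing time (a new reading comes with each control period).
- arm.get_image(name): name is "side" or "top"; returns a dict with "img" (384x512x3 uint8, blue, green, red), "depth" (384x512 float32, m along the optical axis (not along the pixel's ray), 0 where there is no reading), "K" (3x3 intrinsics, pixels), "rvec" (rotation vector, rad) and "tvec" (3), from world to camera coordinates, as OpenCV has them. Camera axes: x right, y down, z forward; pixel columns grow to the right and rows downward; lengths in m; the calibration is good to about 2 mm. A picture is of the moment at which its call begins.
- arm.sign_off(): hands the job in, once; it reports no verdict.
Trained networks look in a picture, given as the dict that the camera call returned (one of the last four; its "shot" number tells which), for a name from the list of things; names that differ only in an ending like _2 or _b are one class to them, and where a whole thing is asked for, a point or a joint stands for the part that bears it (a point fixed in the world has none). Each returns a list of dicts, best first, with "score" (0 to 1); they miss things now and then, are a little off and sometimes report something else, mostly with a low value. They report only what shows in the picture. A call takes as long as a camera call. They do not tell look-alikes from the thing itself.
- arm.look_for(picture, query): "box" ([left, top, width, height] as shares, 0 to 1, of the picture: columns of its width, rows of its height, round what is visible of it).
The state is a dict: "clock": time; "joints": joint angles; "dq": joint speeds; "joint_efforts": joint torques, N m; "position": TCP position; "ee_rot": TCP orientation; "force": force on the tool from outside, world axes, zero at the start; "ft_torque": the same for the moment, N m; "width": opening from 0.0 (shut) to 1.0 (fully open).
Only numpy, scipy, OpenCV 4.12 (cv2) and the standard library are available. Lean on these libraries where they do the work, as an engineer would, in place of code of your own. Each camera call takes 0.05 s, during which the arm holds its last target. There are 200 camera calls.

## Working session

There is one attempt and no reset: what is moved stays moved. The work goes in short steps, Python scripts to look and compute and a tool call to move; the robot and the scene stay as the last step left them, time stands still between calls to the robot, and variables do not carry over. Pictures are saved under pics/ and viewed, on a budget of 14 in all, crops included, one or two more only if the job needs it, and the job is handed in when it is done.

Besides the shell and the picture viewer there is one more tool, called after "Request:" as name([rows], argument=value, ...), one row to a line, values as JSON. play_rows: Moves the arm, as the interface text tells. Its arguments: {"type":"object","properties":{"motion":{"type":"array"},"force":{"type":"number"}},"required":["motion"]}

```bash
mkdir -p pics; cat > h.py <<'E'
import numpy as np, cv2
from cell import arm
from scipy.spatial.transform import Rotation as R
def pts(d):
    z=d["depth"]; h,w=z.shape; K=d["K"]
    u,v=np.meshgrid(np.arange(w),np.arange(h))
    P=np.stack([(u-K[0,2])/K[0,0]*z,(v-K[1,2])/K[1,1]*z,z],-1)
    M=cv2.Rodrigues(np.array(d["rvec"],float))[0]
    return (P-np.array(d["tvec"]).ravel())@M   # world
E
python3 - <<'E'
from h import *
o=arm.observe(); print({k:np.round(v,3) for k,v in o.items()})
for n in("top","side"):
    d=arm.get_image(n); cv2.imwrite(f"pics/{n}0.png",cv2.resize(d["img"],(768,576)))
    W=pts(d)
    for q in ["mould_seat","seal_plate_center","cavity_plate_center","spacer_plate_center","cover_plate_center","spare_plate_center"]:
        for r in arm.look_for(d,q)[:3]:
            b=np.array(r["box"])*[512,384,512,384]; c=(b[:2]+b[2:]/2).astype(int)
            print(n,q,round(r["score"],2),b.round(),W[c[1],c[0]].round(3))
E
```

```text
{'clock': np.float64(0.0), 'joints': array([ 1.188,  0.435,  0.025,  1.574, -0.012,  1.134, -0.075]), 'dq': array([ 0.001,  0.   , -0.001, -0.001,  0.   , -0.001, -0.001]), 'joint_efforts': array([-0.0000e+00, -6.6786e+01,  9.8500e-01, -3.1446e+01, -6.0000e-02,
        4.3000e-02,  0.0000e+00]), 'position': array([ 0.172, -0.6  ,  0.226]), 'ee_rot': array([-2.509e+00,  1.890e+00,  2.000e-03]), 'force': array([-0.296,  0.072, -0.323]), 'ft_torque': array([ 0.07 , -0.016, -0.009]), 'width': np.float64(1.0)}
top mould_seat 0.95 [287. 196.  29.  42.] [ 0.462 -0.09   0.018]
top seal_plate_center 0.69 [351. 195.  41.  31.] [ 0.48  -0.315  0.013]
top cavity_plate_center 0.71 [221. 186.  33.  41.] [0.502 0.109 0.018]
top spacer_plate_center 0.67 [321. 140.  19.  39.] [ 0.648 -0.192  0.016]
top cover_plate_center 0.76 [126. 240.  30.  15.] [0.379 0.421 0.018]
top cover_plate_center 0.61 [171. 198.  23.  38.] [0.47  0.287 0.022]
top spare_plate_center 0.74 [195. 140.  25.  35.] [0.664 0.204 0.016]
side seal_plate_center 0.77 [290. 153.  32.  13.] [ 0.481 -0.287  0.018]
side cavity_plate_center 0.93 [237. 200.  45.  20.] [0.489 0.127 0.016]
side spacer_plate_center 0.67 [233. 162.  39.   9.] [ 0.632 -0.165  0.012]
side cover_plate_center 0.71 [231. 269.  43.  33.] [0.379 0.436 0.019]
side cover_plate_center 0.58 [217. 232.  51.  26.] [0.459 0.306 0.017]
side spare_plate_center 0.93 [167. 207.  48.  14.] [0.652 0.216 0.015]
```

```bash
python3 - <<'E'
import cv2
a=cv2.imread("pics/top0.png")
c=cv2.resize(a,(512,384))[125:265,110:400]
d=cv2.resize(a[187:397,165:600],(800,386),interpolation=cv2.INTER_CUBIC)
cv2.imwrite("pics/topc.png",d)
E
```

```text
(no output)
```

View pics/topc.png

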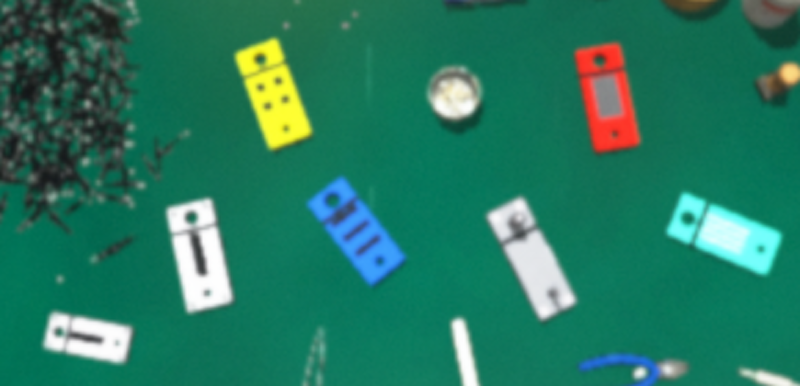

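View pics/side0.png

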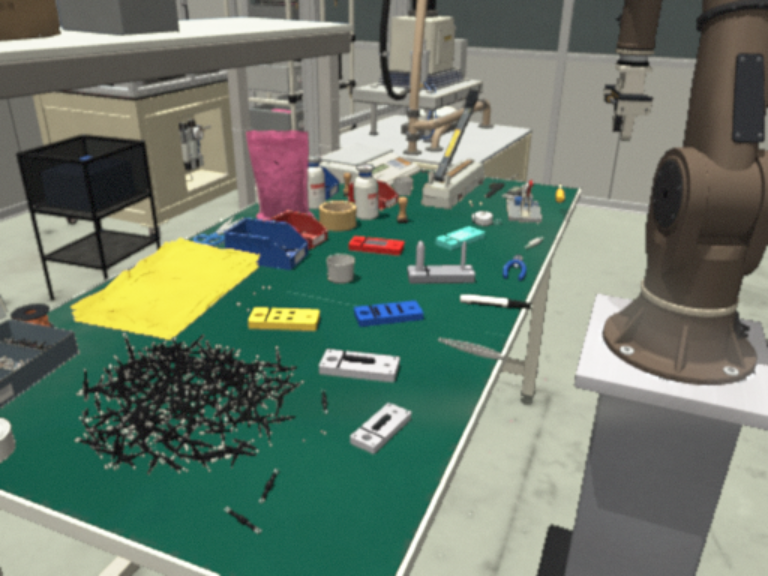

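The top crop shows blue (355,232), red (608,97), turquoise (724,233) and yellow (273,95, not to be moved). The base is the grey block at (532,258), with its thick dowel and stripe at the upper end. There are two cover candidates: (198,255) and (88,338). The first is clearly the larger (about 110 px against 85 px), so that is the one meant. Next I'll fit the known boxes to the silhouettes and view an enlarged crop to confirm the cover.

```bash
cat >> h.py <<'E'
from scipy.optimize import minimize
S=6
def proj(d,P): return cv2.projectPoints(np.array(P,float),np.array(d["rvec"],float),np.array(d["tvec"],float),d["K"],None)[0][:,0]
def box(x,y,yaw,L,Wd,z0,z1,wx=1):
    c,s=np.cos(yaw),np.sin(yaw)
    return [[x+c*a*L/2-s*b*Wd/2,y+s*a*L/2+c*b*Wd/2,z] for a in(-1,1) for b in(-1,1) for z in(z0,z1)]
def parts(kind,x,y,yaw,z0=0):
    c,s=np.cos(yaw),np.sin(yaw)
    if kind!="base":
        return [box(x,y,yaw,.12,.05,z0,z0+.015)]+([box(x,y,yaw,.05,.014,z0,z0+.023)] if kind=="cover" else [])
    out=[box(x,y,yaw,.136,.046,0,.02)]
    for o,r,t in((.045,.008,.0025),(-.045,.004,.0015)):
        out.append([[x+c*o+q*np.cos(a),y+s*o+q*np.sin(a),z] for q,z in((r,.02),(r,.072),(t,.084)) for a in np.arange(0,6.28,.5)])
    return out
def sil(d,pl,off,shape):
    m=np.zeros(shape,np.uint8)
    for p in pl:
        q=((proj(d,p)-off+.5)*S-.5)
        cv2.fillConvexPoly(m,cv2.convexHull(np.round(q*16).astype(np.int32)),255,shift=4)
    return m
def mask(d,b,kind,pad=6):
    b=np.array(b)*[512,384,512,384]; x0,y0=np.maximum((b[:2]-pad).astype(int),0); x1,y1=(b[:2]+b[2:]+pad).astype(int)
    im=cv2.resize(d["img"][y0:y1,x0:x1],None,fx=S,fy=S,interpolation=cv2.INTER_CUBIC).astype(float)
    edge=np.concatenate([im[:S].reshape(-1,3),im[-S:].reshape(-1,3),im[:,:S].reshape(-1,3),im[:,-S:].reshape(-1,3)])
    bg=np.median(edge,0); D=np.linalg.norm(im-bg,axis=2)
    t=np.percentile(D[D>60],50)*.5 if (D>60).any() else 60
    m=(D>t).astype(np.uint8)*255
    cs=cv2.findContours(m,cv2.RETR_EXTERNAL,cv2.CHAIN_APPROX_NONE)[0]; c=max(cs,key=cv2.contourArea)
    if kind!="base":
        big=[k for k in cs if cv2.contourArea(k)>150*S*S/36*4 and np.linalg.norm(k.mean((0,1))-c.mean((0,1)))<30*S]
        c=cv2.convexHull(np.vstack(big)) if big else cv2.convexHull(c)
    o=np.zeros_like(m); cv2.fillPoly(o,[c],255); return o,np.array([x0,y0]),im
def fit(views,kind,x0,z0=0):
    def f(p):
        e=0
        for d,m,off in views:
            s=sil(d,parts(kind,p[0],p[1],p[2],z0),off,m.shape)
            e+=cv2.absdiff(cv2.GaussianBlur(s,(0,0),4),cv2.GaussianBlur(m,(0,0),4)).sum()/m.astype(float).sum()
        return e
    best=None
    for k in range(3):
        st=np.array(x0 if best is None else best.x); sx=np.vstack([st]+[st+np.eye(3)[i]*[.012,.012,.15][i]/(k+1)*(-1)**k for i in range(3)])
        best=minimize(f,st,method="Nelder-Mead",options=dict(initial_simplex=sx,xatol=1e-5,fatol=1e-6,maxiter=300))
    return best
E
cat > meas.py <<'E'
from h import *
D={n:arm.get_image(n) for n in("top","side")}
tiles=[]
G={"base":("mould_seat",.462,-.09,.45),"seal":("seal_plate_center",.48,-.31,1.17),"cavity":("cavity_plate_center",.50,.109,.7),
"spacer":("spacer_plate_center",.64,-.19,.15),"cover":("cover_plate_center",.465,.287,.17),"spare":("spare_plate_center",.66,.204,.35)}
for k,(q,*g) in G.items():
    vs=[]
    for n,d in D.items():
        pr=proj(d,np.concatenate(parts(k,*g))); lo=pr.min(0);hi=pr.max(0)
        bb=np.r_[lo-2,hi-lo+4]/[512,384,512,384]
        m,off,im=mask(d,bb,k); vs.append((d,m,off,im))
    for name,v in(("top",vs[:1]),("side",vs[1:]),("both",vs)):
        r=fit([a[:3] for a in v],k,g); print(k,name,r.x.round(4),round(np.degrees(r.x[2]),1),round(r.fun,3))
    for d,m,off,im in vs:
        o=np.clip(im,0,255).astype(np.uint8).copy()
        for mm,col in((m,(0,255,255)),(sil(d,parts(k,*r.x),off,m.shape),(0,0,255))):
            cv2.drawContours(o,cv2.findContours(mm,cv2.RETR_EXTERNAL,cv2.CHAIN_APPROX_NONE)[0],-1,col,1)
        t=np.zeros((200,266,3),np.uint8); f=min(266/o.shape[1],200/o.shape[0]); o=cv2.resize(o,None,fx=f,fy=f); t[:o.shape[0],:o.shape[1]]=o; tiles.append(t)
a=np.vstack([np.hstack(tiles[i:i+3]) for i in range(0,9,3)]); cv2.imwrite("pics/fit.png",a)
E
python3 meas.py
```

```text
base top [ 0.4591 -0.0957  0.4409] 25.3 0.462
base side [ 0.4626 -0.1098  0.6741] 38.6 1.03
base both [ 0.4604 -0.0956  0.4408] 25.3 1.631
seal top [ 0.4835 -0.3198  1.1365] 65.1 0.034
seal side [ 0.4887 -0.3368  1.2104] 69.4 0.549
seal both [ 0.4833 -0.3203  1.1482] 65.8 0.613
cavity top [0.4964 0.1071 0.6408] 36.7 0.092
cavity side [0.5076 0.0873 0.6406] 36.7 0.263
cavity both [0.4975 0.1043 0.6245] 35.8 0.553
spacer top [ 0.6473 -0.1922  0.152 ] 8.7 0.081
spacer side [ 0.6017 -0.1437  0.1122] 6.4 0.703
spacer both [ 0.6478 -0.192   0.1499] 8.6 0.811
cover top [0.473  0.2911 0.1982] 11.4 0.071
cover side [0.4765 0.2854 0.2005] 11.5 0.046
cover both [0.4745 0.2901 0.2091] 12.0 0.224
spare top [0.6624 0.2035 0.3163] 18.1 0.09
spare side [0.6658 0.1985 0.3322] 19.0 0.076
spare both [0.664  0.2016 0.3411] 19.5 0.197
```

View pics/fit.png

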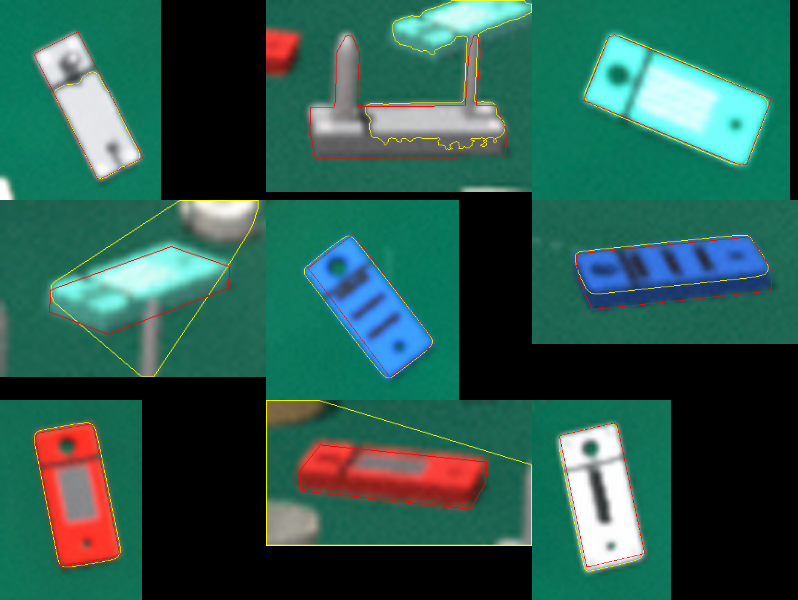

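The overlays fit well from the top. The crop confirms the larger cover at top px ≈(182,217), white with a black bar. Several side masks were spoilt by neighbouring objects, so I'll redo those with colour masks to compare the two cameras.

```bash
cat > meas2.py <<'E'
from h import *
d=arm.get_image("side")
G={"base":(.460,-.0957,.441),"seal":(.4835,-.3198,1.1365),"cavity":(.4964,.1071,.641),"spacer":(.6473,-.1922,.152)}
tiles=[]
for k,g in G.items():
    pr=proj(d,np.concatenate(parts(k,*g))); lo=(pr.min(0)-8).astype(int);hi=(pr.max(0)+8).astype(int)
    im=cv2.resize(d["img"][lo[1]:hi[1],lo[0]:hi[0]],None,fx=S,fy=S,interpolation=cv2.INTER_CUBIC)
    b,g_,r=[im[...,i].astype(int) for i in range(3)]
    hs=cv2.cvtColor(im,cv2.COLOR_BGR2HSV); H,Sa,V=[hs[...,i].astype(int) for i in range(3)]
    m={"base":Sa<75,"seal":(H>80)&(H<100)&(b>105)&(Sa>75),"cavity":b>g_+3,"spacer":r>g_+5}[k].astype(np.uint8)*255
    c=max(cv2.findContours(m,cv2.RETR_EXTERNAL,cv2.CHAIN_APPROX_NONE)[0],key=cv2.contourArea)
    if k!="base": c=cv2.convexHull(c)
    m[:]=0; cv2.fillPoly(m,[c],255)
    f=fit([(d,m,lo)],k,g); print(k,f.x.round(4),round(f.fun,3),"minus top",(f.x-g).round(4))
    o=im.copy()
    for mm,col in((m,(0,255,255)),(sil(d,parts(k,*f.x),lo,m.shape),(0,0,255))):
        cv2.drawContours(o,cv2.findContours(mm,cv2.RETR_EXTERNAL,cv2.CHAIN_APPROX_NONE)[0],-1,col,1)
    tiles.append(cv2.resize(o,(400,300)))
cv2.imwrite("pics/fit2.png",np.vstack([np.hstack(tiles[:2]),np.hstack(tiles[2:])]))
E
python3 meas2.py
```

```text
base [ 0.4633 -0.1003  0.4489] 0.036 minus top [ 0.0033 -0.0046  0.0079]
seal [ 0.4874 -0.3253  1.169 ] 0.123 minus top [ 0.0039 -0.0055  0.0325]
cavity [0.4984 0.1056 0.6365] 0.105 minus top [ 0.002  -0.0015 -0.0045]
spacer [ 0.6511 -0.1946  0.0947] 0.126 minus top [ 0.0038 -0.0024 -0.0573]
```

View pics/fit2.png

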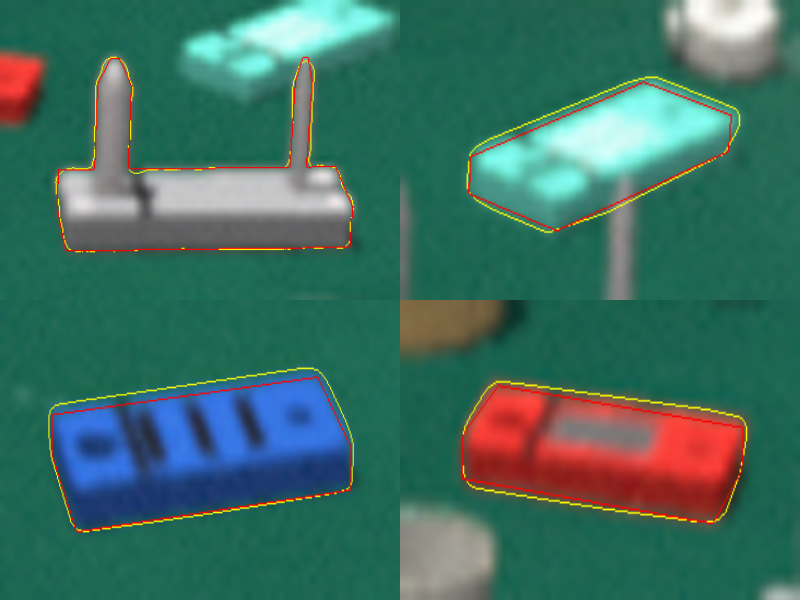

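The side fits are tight on the base, and both cameras agree within a steady (+3.4, −4.5) mm offset, so I'll use the mean. Next is a planning helper.

```bash
cat > plan.py <<'E'
import sys
from h import *
P={"base":(.4616,-.098,.445),"seal":(.4852,-.3221,1.137),"cavity":(.4981,.1048,.641),"spacer":(.649,-.1945,.152),"cover":(.4747,.2885,.20)}
def plan(k,z,dx=0,dy=0,dyaw=0):  # dx,dy: mm along the plate's axes
    o=arm.observe(); x,y,w=P[k]; c,s=np.cos(w),np.sin(w)
    t=np.array([x+(c*dx-s*dy)/1e3,y+(s*dx+c*dy)/1e3,z]); w+=dyaw
    X=np.array([np.sin(w),-np.cos(w),0]); Z=np.array([0,0,-1.]); T=np.stack([X,np.cross(Z,X),Z],1)
    A=R.from_rotvec(o["ee_rot"]).as_matrix()
    print("clock",o["clock"].round(2),"pos",np.round(o["position"],4),"F",np.round(o["force"],1),"M",np.round(o["ft_torque"],2),"w",round(float(o["width"]),3))
    print("   joints",np.round(o["joints"],2))
    print(k,z,"shift mm",(A.T@(t-o["position"])*1e3).round(1),"turn",R.from_matrix(A.T@T).as_rotvec().round(4))
if __name__=="__main__": plan(sys.argv[1],*map(float,sys.argv[2:]))
E
python3 plan.py seal .09; python3 plan.py seal .002
```

```text
Traceback (most recent call last):
  File "plan.py", line 12, in <module>
    if __name__=="__main__": plan(sys.argv[1],*map(float,sys.argv[2:]))
                             ~~~~^^^^^^^^^^^^^^^^^^^^^^^^^^^^^^^^^^^^^^
  File "plan.py", line 9, in plan
    print("clock",o["clock"].round(2),"pos",np.round(o["position"],4),"F",np.round(o["force"],1),"M",np.round(o["ft_torque"],2),"w",round(float(o["width"]),3))
                  ^^^^^^^^^^^^^^^^
AttributeError: 'float' object has no attribute 'round'
Traceback (most recent call last):
  File "plan.py", line 12, in <module>
    if __name__=="__main__": plan(sys.argv[1],*map(float,sys.argv[2:]))
                             ~~~~^^^^^^^^^^^^^^^^^^^^^^^^^^^^^^^^^^^^^^
  File "plan.py", line 9, in plan
    print("clock",o["clock"].round(2),"pos",np.round(o["position"],4),"F",np.round(o["force"],1),"M",np.round(o["ft_torque"],2),"w",round(float(o["width"]),3))
                  ^^^^^^^^^^^^^^^^
AttributeError: 'float' object has no attribute 'round'
```

```bash
sed -i 's/o\["clock"\].round(2)/round(o["clock"],2)/' plan.py; python3 plan.py seal .09
```

```text
clock 0.85 pos [ 0.1726 -0.6007  0.2267] F [ 0.6 -0.2 -0.9] M [ 0.01  0.02 -0.01] w 0.997
   joints [ 1.19  0.43  0.03  1.57 -0.01  1.13 -0.08]
seal 0.09 shift mm [-181.5 -377.4  136.7] turn [ 0.     -0.     -0.8573]
```

Request:
play_rows([
  [1,-181.5,-377.4,136.7,0,0,-0.857],
  [1,-181.5,-377.4,136.7,0,0,-0.857],
  [1,-181.5,-377.4,136.7,0,0,-0.857],
  [1,-181.5,-377.4,136.7,0,0,-0.857],
  [1,-181.5,-377.4,136.7,0,0,-0.857],
  [1,-181.5,-377.4,136.7,0,0,-0.857],
  [1,-181.5,-377.4,136.7,0,0,-0.857],
  [1,-181.5,-377.4,136.7,0,0,-0.857],
  [1,-181.5,-377.4,136.7,0,0,-0.857],
  [1,-181.5,-377.4,136.7,0,0,-0.857],
], force=30)

```text
clock: 1.85
position: [0.4896, -0.3156, 0.0887]
ee_rot: [-3.067, 0.662, -0.001]
force: [-0.7, 0.0, -0.1]
width: 1.0
```

```bash
python3 plan.py seal .003; python3 - <<'E'
from h import *
d=arm.get_image("side"); o=arm.observe(); p=o["position"]; A=R.from_rotvec(o["ee_rot"]).as_matrix()
q=proj(d,[p,p+A@[.046,0,0],p+A@[-.046,0,0]]); print(q.round(1))
c=q[0].astype(int); lo=c-[60,55]; im=cv2.resize(d["img"][lo[1]:lo[1]+90,lo[0]:lo[0]+120],None,fx=6,fy=6,interpolation=cv2.INTER_CUBIC)
for k in q: cv2.circle(im,tuple(np.round((k-lo+.5)*6).astype(int)),3,(0,0,255),-1)
cv2.imwrite("pics/tip.png",im)
E
```

```text
clock 1.85 pos [ 0.4896 -0.3156  0.0887] F [-0.7  0.  -0.1] M [-0.04 -0.1  -0.07] w 1.0
   joints [ 0.66  0.53 -0.25  1.81  0.17  0.82 -0.1 ]
seal 0.003 shift mm [-1.3  8.  85.6] turn [-0.0041  0.0005  0.0085]
[[307.2 136.9]
 [297.5 133.8]
 [317.3 140.1]]
```

View pics/tip.png

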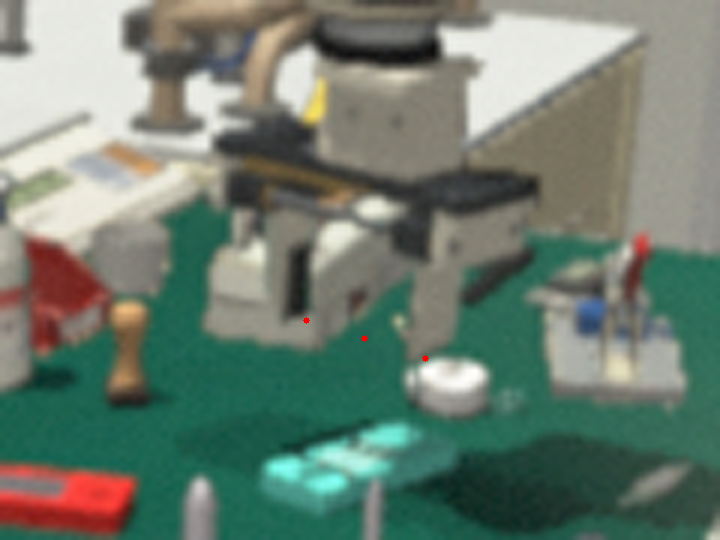

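The image shows the open fingertips about 1 px from the projected points, straddling the turquoise plate at crop (360,465). Now to descend and grip.

Request:
play_rows([
  [1,-1.3,8,40,-0.004,0,0.0085],
  [1,-1.3,8,60,-0.004,0,0.0085],
  [1,-1.3,8,75,-0.004,0,0.0085],
  [1,-1.3,8,84,-0.004,0,0.0085],
  [1,-1.3,8,84.6,-0.004,0,0.0085],
  [1,-1.3,8,84.6,-0.004,0,0.0085],
  [-1,-1.3,8,84.6,-0.004,0,0.0085],
  [-1,-1.3,8,84.6,-0.004,0,0.0085],
  [-1,-1.3,8,84.6,-0.004,0,0.0085],
  [-1,-1.3,8,84.6,-0.004,0,0.0085],
], force=30)

```text
clock: 2.9
position: [0.4829, -0.3254, 0.005]
ee_rot: [3.065, -0.68, -0.001]
force: [0.7, -0.5, 0.2]
width: 0.7
```

```bash
python3 plan.py seal .003; python3 plan.py seal .15
```

```text
clock 2.9 pos [ 0.4829 -0.3254  0.005 ] F [ 0.7 -0.5  0.2] M [ 0.   -0.05  0.01] w 0.7
   joints [ 0.65  0.64 -0.21  1.87  0.21  0.65 -0.13]
seal 0.003 shift mm [ 0.7 -4.   1.9] turn [ 0.0024  0.0004 -0.003 ]
clock 2.9 pos [ 0.4829 -0.3254  0.005 ] F [ 0.7 -0.5  0.2] M [ 0.   -0.05  0.01] w 0.7
   joints [ 0.65  0.64 -0.21  1.87  0.21  0.65 -0.13]
seal 0.15 shift mm [   0.6   -3.6 -145.1] turn [ 0.0024  0.0004 -0.003 ]
```

Request:
play_rows([
  [0.6,0.6,-3.8,2,0.0024,0,-0.003],
  [0.6,0.6,-3.8,2,0.0024,0,-0.003],
  [0.6,0.6,-3.8,2,0.0024,0,-0.003],
], force=30)

```text
clock: 3.2
position: [0.4852, -0.322, 0.0029]
ee_rot: [-3.068, 0.675, 0.001]
force: [-0.6, -0.5, -0.4]
width: 0.795
```

```bash
python3 plan.py seal .003
```

```text
clock 3.2 pos [ 0.4852 -0.322   0.0029] F [-0.6 -0.5 -0.4] M [-0.04 -0.1  -0.03] w 0.795
   joints [ 0.64  0.65 -0.21  1.87  0.21  0.65 -0.13]
seal 0.003 shift mm [ 0.1  0.1 -0.1] turn [-0.0002  0.0005  0.0004]
```

Exactly there. Grip and lift.

Request:
play_rows([
  [-1,0,0,0,0,0,0],
  [-1,0,0,0,0,0,0],
  [-1,0,0,0,0,0,0],
  [-1,0,0,0,0,0,0],
  [-1,0,0,-40,0,0,0],
  [-1,0,0,-80,0,0,0],
  [-1,0,0,-120,0,0,0],
  [-1,0,0,-137,0,0,0],
  [-1,0,0,-137,0,0,0],
], force=30)

```text
clock: 4.1
position: [0.4868, -0.3229, 0.1428]
ee_rot: [3.067, -0.676, 0.007]
force: [-0.5, -0.0, -0.7]
width: 0.544
```

```bash
python3 plan.py base .12
```

```text
clock 4.1 pos [ 0.4868 -0.3229  0.1428] F [-0.5 -0.  -0.7] M [-0.05 -0.05 -0.07] w 0.544
   joints [ 0.68  0.47 -0.26  1.76  0.14  0.93 -0.07]
base 0.12 shift mm [-117.5 -193.5   22.2] turn [-0.0013 -0.0049  0.6921]
```

Request:
play_rows([
  [-1,-30,-49,0,0,0,0.14],
  [-1,-60,-98,5,0,0,0.28],
  [-1,-90,-147,10,0,0,0.42],
  [-1,-110,-180,16,0,0,0.56],
  [-1,-117.5,-193.5,22,-0.001,-0.005,0.692],
  [-1,-117.5,-193.5,22,-0.001,-0.005,0.692],
  [-1,-117.5,-193.5,22,-0.001,-0.005,0.692],
  [-1,-117.5,-193.5,22,-0.001,-0.005,0.692],
])

```text
clock: 4.9
position: [0.4614, -0.0992, 0.1197]
ee_rot: [2.657, -1.676, -0.001]
force: [0.4, -0.3, -0.4]
width: 0.545
```

```bash
python3 plan.py base .095; python3 - <<'E'
from h import *
for n in ("side","top"):
    d=arm.get_image(n); o=arm.observe()
    q=proj(d,[[.4616,-.098,.09]])[0]; lo=(q-[45,40]).astype(int)
    im=cv2.resize(d["img"][lo[1]:lo[1]+70,lo[0]:lo[0]+90],None,fx=8,fy=8,interpolation=cv2.INTER_CUBIC)
    if n=="side":
        f=parts("seal",.4616,-.098,.445,.117)[0]
        print(proj(d,f).round(1))
        for k in proj(d,f): cv2.circle(im,tuple(np.round((k-lo+.5)*8).astype(int)),3,(0,0,255),-1)
        cv2.imwrite("pics/hov_side.png",im)
E
```

```text
clock 4.9 pos [ 0.4614 -0.0992  0.1197] F [ 0.4 -0.3 -0.4] M [-0.01 -0.06  0.06] w 0.545
   joints [ 0.23  0.33 -0.17  2.05  0.08  0.77 -1.11]
base 0.095 shift mm [-1.  -0.7 24.7] turn [0.0007 0.0002 0.0004]
[[313.6 147.5]
 [313.9 142.9]
 [316.5 153.2]
 [316.8 148.5]
 [275.1 147.7]
 [275.2 143.1]
 [276.7 153.5]
 [276.8 148.8]]
```

View pics/hov_side.png

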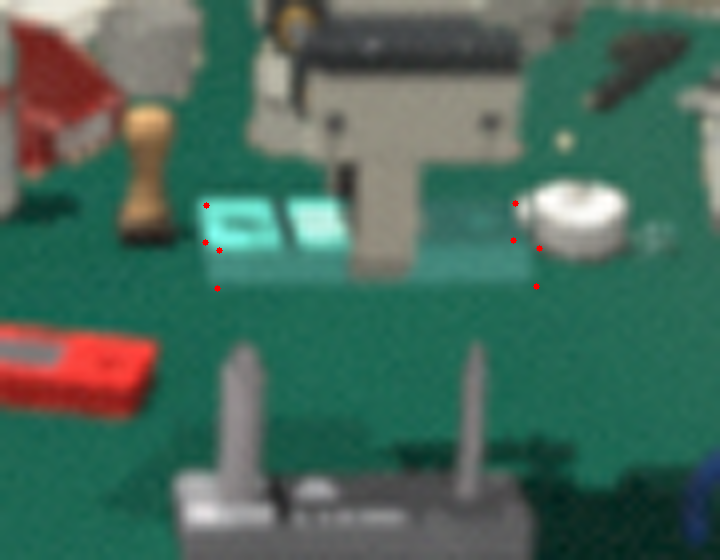

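The side view shows the turquoise plate held level over the base, with the thick-dowel end and stripe on the left as wanted. It sits a fraction of a pixel left of prediction, so I'll fit it.

```bash
cat > held.py <<'E'
import sys
from h import *
# fit of held plate in the side view against the base fitted in the same view
B=(.4633,-.1003,.4489)
def held(k,zb):
    d=arm.get_image("side"); g=B
    pr=proj(d,np.concatenate(parts("seal",*g,zb))); lo=(pr.min(0)-6).astype(int);hi=(pr.max(0)+6).astype(int)
    im=cv2.resize(d["img"][lo[1]:hi[1],lo[0]:hi[0]],None,fx=S,fy=S,interpolation=cv2.INTER_CUBIC)
    b,g_,r=[im[...,i].astype(int) for i in range(3)]
    hs=cv2.cvtColor(im,cv2.COLOR_BGR2HSV); H,Sa,V=[hs[...,i].astype(int) for i in range(3)]
    if k=="cover": m=(Sa<60)&(V>60)
    else: m={"seal":(H>83)&(H<105)&(Sa>70)&(b>90),"cavity":b>g_+6,"spacer":r>g_+20}[k]
    m=m.astype(np.uint8)*255; m=cv2.morphologyEx(m,cv2.MORPH_OPEN,np.ones((7,7)))
    cs=[c for c in cv2.findContours(m,cv2.RETR_EXTERNAL,cv2.CHAIN_APPROX_NONE)[0] if cv2.contourArea(c)>300]
    c=cv2.convexHull(np.vstack(cs)); m[:]=0; cv2.fillPoly(m,[c],255)
    f=fit([(d,m,lo)],"seal",g,zb); e=f.x-B; c_,s_=np.cos(B[2]),np.sin(B[2])
    print("held minus base: along",(1e3*(c_*e[0]+s_*e[1])).round(1),"across",(1e3*(-s_*e[0]+c_*e[1])).round(1),"yaw",e[2].round(3),"res",round(f.fun,3))
    o=im.copy()
    for mm,col in((m,(0,255,255)),(sil(d,parts("seal",*f.x,zb),lo,m.shape),(0,0,255))):
        cv2.drawContours(o,cv2.findContours(mm,cv2.RETR_EXTERNAL,cv2.CHAIN_APPROX_NONE)[0],-1,col,1)
    cv2.imwrite(f"pics/held_{k}.png",cv2.resize(o,None,fx=1.5,fy=1.5))
held(sys.argv[1],float(sys.argv[2]))
E
python3 held.py seal .117
```

```text
held minus base: along 1.8 across -4.6 yaw -0.012 res 0.052
```

View pics/held_seal.png

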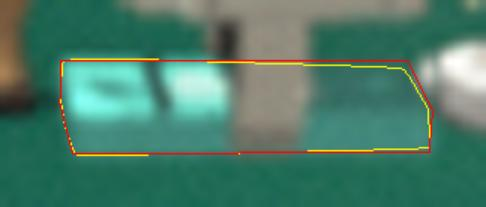

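```bash
python3 plan.py base .092 -2.5 3.2
```

```text
clock 5.05 pos [ 0.4616 -0.0993  0.12  ] F [-1.   0.9  0.2] M [-0.02  0.04 -0.02] w 0.54
   joints [ 0.24  0.33 -0.17  2.05  0.08  0.77 -1.11]
base 0.092 shift mm [-4.3  1.9 28. ] turn [-0.      0.0001 -0.0013]
```

Request:
play_rows([
  [-1,-4.3,1.9,15,0,0,0],
  [-1,-4.3,1.9,28,0,0,0],
  [-1,-4.3,1.9,28,0,0,0],
  [-1,-4.3,1.9,28,0,0,0],
])

```text
clock: 5.45
position: [0.458, -0.0968, 0.0922]
ee_rot: [2.655, -1.679, -0.0]
force: [0.4, -0.2, -0.9]
width: 0.539
```

```bash
python3 plan.py base .092 -2.5 3.2; python3 held.py seal .089
```

```text
clock 5.45 pos [ 0.458  -0.0968  0.0922] F [ 0.4 -0.2 -0.9] M [ 0.01 -0.   -0.04] w 0.539
   joints [ 0.23  0.37 -0.17  2.09  0.09  0.69 -1.13]
base 0.092 shift mm [-0.6 -0.2  0.2] turn [ 0.0002  0.0002 -0.002 ]
held minus base: along 0.1 across 0.2 yaw -0.037 res 0.034
```

View pics/held_seal.png

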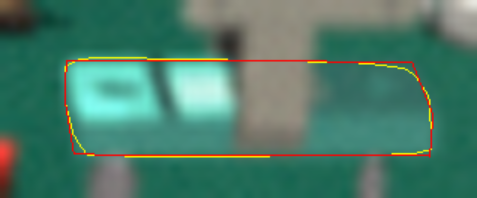

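The fit puts the plate within about 0.2 mm of the base, with the dowels under the hole ends. I'll insert it gradually.

Request:
play_rows([
  [-1,-0.3,0,5,0,0,0],
  [-1,-0.3,0,10,0,0,0],
  [-1,-0.3,0,15,0,0,0],
  [-1,-0.3,0,20,0,0,0],
  [-1,-0.3,0,25,0,0,0],
  [-1,-0.3,0,25,0,0,0],
])

```text
clock: 6.1
position: [0.4578, -0.0963, 0.0667]
ee_rot: [2.655, -1.679, -0.001]
force: [1.0, -1.4, -0.8]
width: 0.541
```

```bash
python3 plan.py base .023 -2.5 3.2
```

```text
clock 6.1 pos [ 0.4578 -0.0963  0.0667] F [ 1.  -1.4 -0.8] M [ 0.03  0.02 -0.02] w 0.541
   joints [ 0.22  0.41 -0.16  2.11  0.11  0.63 -1.14]
base 0.023 shift mm [-0.  -0.3 43.7] turn [ 0.0007  0.0005 -0.0018]
```

Past the taper with almost no force. Continuing down.

Request:
play_rows([
  [-1,0,0,7,0,0,0],
  [-1,0,0,14,0,0,0],
  [-1,0,0,21,0,0,0],
  [-1,0,0,28,0,0,0],
  [-1,0,0,35,0,0,0],
  [-1,0,0,40,0,0,0],
  [-1,0,0,43,0,0,0],
  [-1,0,0,44,0,0,0],
  [-1,0,0,44.5,0,0,0],
])

```text
clock: 7.0
position: [0.4575, -0.0963, 0.0227]
ee_rot: [2.655, -1.679, -0.002]
force: [-5.0, 0.9, 18.1]
width: 0.541
```

```bash
python3 plan.py base .023 -2.5 3.2
```

```text
clock 7.0 pos [ 0.4575 -0.0963  0.0227] F [-5.   0.9 18.1] M [ 0.29  1.18 -0.01] w 0.541
   joints [ 0.2   0.48 -0.14  2.15  0.13  0.52 -1.17]
base 0.023 shift mm [ 0.1 -0.5 -0.3] turn [ 0.0011  0.0006 -0.0018]
```

The plate is home: TCP z is the grasp height plus 20 mm, with 18 N reaction. The robot frame agrees with the top camera, so I'll use the top fits for the remaining plates. Release and go on to blue.

```bash
sed -i 's/^P=.*/P={"base":(.4589,-.0958,.445),"cavity":(.4964,.1071,.641),"spacer":(.6473,-.1922,.152),"cover":(.473,.2911,.198)}/' plan.py
```

Request:
play_rows([
  [1,0,0,0,0,0,0],
  [1,0,0,0,0,0,0],
  [1,0,0,0,0,0,0],
  [1,0,0,-30,0,0,0],
  [1,0,0,-70,0,0,0],
  [1,0,0,-110,0,0,0],
  [1,0,0,-110,0,0,0],
])

```text
clock: 7.7
position: [0.4607, -0.0966, 0.1373]
ee_rot: [-2.653, 1.678, -0.01]
force: [0.5, 0.5, 0.2]
width: 0.997
```

```bash
python3 plan.py cavity .06
```

```text
clock 7.7 pos [ 0.4607 -0.0966  0.1373] F [0.5 0.5 0.2] M [ 0.02 -0.02  0.  ] w 0.997
   joints [ 0.24  0.3  -0.18  2.04  0.07  0.8  -1.11]
cavity 0.06 shift mm [-169.1 -119.1   77.3] turn [-0.0055 -0.0045 -0.1982]
```

Request:
play_rows([
  [1,-40,-28,0,0,0,-0.08],
  [1,-80,-56,0,0,0,-0.16],
  [1,-120,-85,15,-0.005,-0.004,-0.198],
  [1,-155,-108,45,-0.005,-0.004,-0.198],
  [1,-169,-119,77,-0.005,-0.004,-0.198],
  [1,-169,-119,77,-0.005,-0.004,-0.198],
  [1,-169,-119,77,-0.005,-0.004,-0.198],
  [1,-169,-119,77,-0.005,-0.004,-0.198],
])

```text
clock: 8.5
position: [0.4968, 0.1057, 0.0611]
ee_rot: [2.807, -1.411, 0.002]
force: [0.5, -0.5, 0.4]
width: 1.001
```

```bash
python3 plan.py cavity .003
```

```text
clock 8.5 pos [0.4968 0.1057 0.0611] F [ 0.5 -0.5  0.4] M [-0.01 -0.05  0.04] w 1.001
   joints [-0.13  0.47 -0.25  2.02  0.18  0.67 -1.43]
cavity 0.003 shift mm [-1.4 -0.5 58.1] turn [-0.0007 -0.0014 -0.0016]
```

Request:
play_rows([
  [1,-1.4,-0.5,30,0,0,0],
  [1,-1.4,-0.5,50,0,0,0],
  [0.6,-1.4,-0.5,57,0,0,0],
  [0.4,-1.4,-0.5,58,0,0,0],
  [0.3,-1.4,-0.5,58,0,0,0],
  [0.3,-1.4,-0.5,58,0,0,0],
])

```text
clock: 9.1
position: [0.4973, 0.107, 0.0042]
ee_rot: [-2.806, 1.411, -0.005]
force: [-0.2, 0.8, 0.5]
width: 0.701
```

```bash
python3 plan.py cavity .003
```

```text
clock 9.1 pos [0.4973 0.107  0.0042] F [-0.2  0.8  0.5] M [ 0.01  0.01 -0.03] w 0.701
   joints [-0.16  0.57 -0.22  2.06  0.23  0.54 -1.47]
cavity 0.003 shift mm [-0.6  0.6  1.2] turn [-0.0024 -0.0022 -0.0022]
```

Request:
play_rows([
  [0.3,-0.6,0.6,1,0,0,0],
  [-1,-0.6,0.6,1,0,0,0],
  [-1,-0.6,0.6,1,0,0,0],
  [-1,-0.6,0.6,1,0,0,0],
  [-1,-0.6,0.6,1,0,0,0],
  [-1,0,0,-40,0,0,0],
  [-1,0,0,-80,0,0,0],
  [-1,0,0,-120,0,0,0],
  [-1,0,0,-130,0,0,0],
  [-1,0,0,-130,0,0,0],
])

```text
clock: 10.1
position: [0.4978, 0.1073, 0.1356]
ee_rot: [-2.804, 1.41, -0.009]
force: [0.1, -0.1, -2.8]
width: 0.541
```

```bash
python3 plan.py base .12
```

```text
clock 10.1 pos [0.4978 0.1073 0.1356] F [ 0.1 -0.1 -2.8] M [-0.05 -0.01  0.01] w 0.541
   joints [-0.1   0.37 -0.28  1.95  0.14  0.84 -1.39]
base 0.12 shift mm [139.9 152.4  15.3] turn [-0.0057 -0.0029  0.1936]
```

Request:
play_rows([
  [-1,33,35,0,0,0,0.08],
  [-1,66,70,0,0,0,0.16],
  [-1,99,105,0,-0.005,-0.003,0.193],
  [-1,125,136,8,-0.005,-0.003,0.193],
  [-1,140,152.4,15,-0.005,-0.003,0.193],
  [-1,140,152.4,15,-0.005,-0.003,0.193],
  [-1,140,152.4,15,-0.005,-0.003,0.193],
  [-1,140,152.4,15,-0.005,-0.003,0.193],
])

```text
clock: 10.9
position: [0.4588, -0.0947, 0.1195]
ee_rot: [-2.658, 1.673, 0.002]
force: [-0.0, 1.1, -1.7]
width: 0.54
```

```bash
python3 plan.py base .092; python3 held.py cavity .117
```

```text
clock 10.9 pos [ 0.4588 -0.0947  0.1195] F [-0.   1.1 -1.7] M [ 0.05 -0.01  0.02] w 0.54
   joints [ 0.24  0.33 -0.18  2.06  0.08  0.76 -1.12]
base 0.092 shift mm [ 1.   0.4 27.5] turn [0.0002 0.0013 0.0022]
held minus base: along -0.3 across 6.7 yaw 0.013 res 0.052
```

View pics/held_cavity.png

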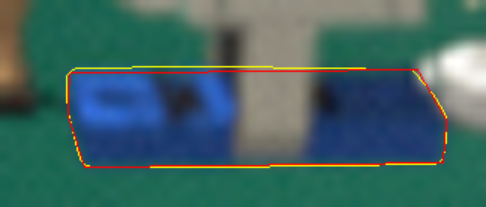

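Along the length it is −0.3 mm. The across value depends mostly on height and the jaws fix it anyway, so I'll use the TCP position proven with the first plate.

Request:
play_rows([
  [-1,1,0,15,0,0.001,0.002],
  [-1,1,0,27,0,0.001,0.002],
  [-1,1,0,28,0,0.001,0.002],
  [-1,1,0,34,0,0.001,0.002],
  [-1,1,0,39,0,0.001,0.002],
  [-1,1,0,44,0,0.001,0.002],
  [-1,1,0,49,0,0.001,0.002],
  [-1,1,0,54,0,0.001,0.002],
  [-1,1,0,54,0,0.001,0.002],
])

```text
clock: 11.85
position: [0.459, -0.0954, 0.0651]
ee_rot: [2.657, -1.675, -0.001]
force: [-0.2, 0.6, -2.1]
width: 0.537
```

```bash
python3 plan.py base .038
```

```text
clock 11.85 pos [ 0.459  -0.0954  0.0651] F [-0.2  0.6 -2.1] M [ 0.01  0.01 -0.02] w 0.537
   joints [ 0.22  0.41 -0.17  2.11  0.11  0.63 -1.15]
base 0.038 shift mm [ 0.3  0.3 27.1] turn [0.0006 0.0005 0.0007]
```

Request:
play_rows([
  [-1,0.3,0.3,6,0,0,0],
  [-1,0.3,0.3,12,0,0,0],
  [-1,0.3,0.3,18,0,0,0],
  [-1,0.3,0.3,23,0,0,0],
  [-1,0.3,0.3,26,0,0,0],
  [-1,0.3,0.3,27.5,0,0,0],
  [-1,0.3,0.3,28,0,0,0],
])

```text
clock: 12.55
position: [0.459, -0.0957, 0.0384]
ee_rot: [2.657, -1.675, -0.0]
force: [-8.1, 2.0, 31.8]
width: 0.54
```

```bash
python3 plan.py base .038
```

```text
clock 12.55 pos [ 0.459  -0.0957  0.0384] F [-8.1  2.  31.8] M [0.48 1.84 0.06] w 0.54
   joints [ 0.21  0.46 -0.16  2.13  0.13  0.56 -1.16]
base 0.038 shift mm [0.1 0.1 0.4] turn [0.0003 0.     0.0009]
```

Blue is home (32 N reaction at the expected height). Release, then red.

Request:
play_rows([
  [1,0,0,0,0,0,0],
  [1,0,0,0,0,0,0],
  [1,0,0,0,0,0,0],
  [1,0,0,-30,0,0,0],
  [1,0,0,-70,0,0,0],
  [1,0,0,-95,0,0,0],
  [1,0,0,-95,0,0,0],
])

```text
clock: 13.25
position: [0.4612, -0.096, 0.1363]
ee_rot: [-2.656, 1.675, -0.008]
force: [1.1, 0.8, 0.4]
width: 0.996
```

```bash
python3 plan.py spacer .06
```

```text
clock 13.25 pos [ 0.4612 -0.096   0.1363] F [1.1 0.8 0.4] M [-0.04 -0.06  0.01] w 0.996
   joints [ 0.24  0.3  -0.19  2.04  0.08  0.8  -1.11]
spacer 0.06 shift mm [ 166.8 -126.2   77.4] turn [-0.0048 -0.0024  0.2936]
```

Request:
play_rows([
  [1,36,-27,0,0,0,0.12],
  [1,72,-54,0,0,0,0.24],
  [1,110,-83,5,-0.005,-0.002,0.293],
  [1,145,-110,35,-0.005,-0.002,0.293],
  [1,167,-126,70,-0.005,-0.002,0.293],
  [1,167,-126,77,-0.005,-0.002,0.293],
  [1,167,-126,77,-0.005,-0.002,0.293],
  [1,167,-126,77,-0.005,-0.002,0.293],
])

```text
clock: 14.05
position: [0.6466, -0.1917, 0.0607]
ee_rot: [2.385, -2.045, -0.001]
force: [-0.9, 0.2, 0.7]
width: 1.0
```

```bash
python3 plan.py spacer .003
```

```text
clock 14.05 pos [ 0.6466 -0.1917  0.0607] F [-0.9  0.2  0.7] M [0.03 0.04 0.02] w 1.0
   joints [ 0.25  0.67 -0.07  1.6   0.06  0.87 -1.26]
spacer 0.003 shift mm [ 0.6 -0.6 57.7] turn [ 0.0006 -0.      0.0012]
```

Request:
play_rows([
  [1,0.6,-0.6,30,0,0,0],
  [1,0.6,-0.6,50,0,0,0],
  [0.6,0.6,-0.6,57,0,0,0],
  [0.4,0.6,-0.6,58,0,0,0],
  [0.3,0.6,-0.6,58,0,0,0],
  [0.3,0.6,-0.6,58,0,0,0],
])

```text
clock: 14.65
position: [0.6483, -0.1924, 0.0044]
ee_rot: [-2.384, 2.045, -0.003]
force: [0.1, 0.2, 0.1]
width: 0.706
```

```bash
python3 plan.py spacer .003
```

```text
clock 14.65 pos [ 0.6483 -0.1924  0.0044] F [0.1 0.2 0.1] M [-0.02  0.02  0.01] w 0.706
   joints [ 0.25  0.74 -0.07  1.63  0.07  0.77 -1.26]
spacer 0.003 shift mm [-0.3  0.9  1.4] turn [-0.0017 -0.0009  0.0011]
```

Request:
play_rows([
  [0.3,-0.3,0.9,1.2,0,0,0],
  [-1,-0.3,0.9,1.2,0,0,0],
  [-1,-0.3,0.9,1.2,0,0,0],
  [-1,-0.3,0.9,1.2,0,0,0],
  [-1,-0.3,0.9,1.2,0,0,0],
  [-1,0,0,-40,0,0,0],
  [-1,0,0,-80,0,0,0],
  [-1,0,0,-120,0,0,0],
  [-1,0,0,-130,0,0,0],
  [-1,0,0,-130,0,0,0],
])

```text
clock: 15.65
position: [0.6491, -0.1926, 0.1363]
ee_rot: [-2.383, 2.043, -0.008]
force: [0.5, 0.3, -2.0]
width: 0.539
```

```bash
python3 plan.py base .12
```

```text
clock 15.65 pos [ 0.6491 -0.1926  0.1363] F [ 0.5  0.3 -2. ] M [ 0.03 -0.02 -0.01] w 0.539
   joints [ 0.26  0.59 -0.07  1.54  0.05  1.01 -1.25]
base 0.12 shift mm [-124.7  173.3   15.2] turn [-0.0047 -0.0029 -0.2919]
```

Request:
play_rows([
  [-1,-28,39,0,0,0,-0.12],
  [-1,-56,78,0,0,0,-0.24],
  [-1,-84,117,0,-0.005,-0.003,-0.292],
  [-1,-110,153,8,-0.005,-0.003,-0.292],
  [-1,-124.7,173,15,-0.005,-0.003,-0.292],
  [-1,-124.7,173,15,-0.005,-0.003,-0.292],
  [-1,-124.7,173,15,-0.005,-0.003,-0.292],
  [-1,-124.7,173,15,-0.005,-0.003,-0.292],
])

```text
clock: 16.45
position: [0.46, -0.0961, 0.1197]
ee_rot: [2.656, -1.677, -0.001]
force: [-0.2, -0.2, -1.1]
width: 0.541
```

```bash
python3 plan.py base .092; python3 held.py spacer .117
```

```text
clock 16.45 pos [ 0.46   -0.0961  0.1197] F [-0.2 -0.2 -1.1] M [-0.02 -0.06  0.03] w 0.541
   joints [ 0.25  0.33 -0.19  2.06  0.09  0.76 -1.13]
base 0.092 shift mm [-0.8  0.8 27.7] turn [ 0.0004  0.0002 -0.0004]
held minus base: along 2.0 across 3.2 yaw 0.012 res 0.336
```

View pics/held_spacer.png

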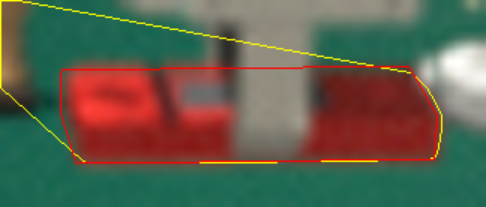

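The brown object spoils the left part of the mask. Comparing the true edges (left ≈68, right ≈440) with the blue case gives about +0.8 mm along, the same as the TCP's own offset. So I'll go to the nominal pose and insert.

Request:
play_rows([
  [-1,-0.8,0.8,15,0,0,0],
  [-1,-0.8,0.8,27,0,0,0],
  [-1,-0.8,0.8,28,0,0,0],
  [-1,-0.8,0.8,34,0,0,0],
  [-1,-0.8,0.8,39,0,0,0],
  [-1,-0.8,0.8,44,0,0,0],
  [-1,-0.8,0.8,49,0,0,0],
  [-1,-0.8,0.8,54,0,0,0],
  [-1,-0.8,0.8,54,0,0,0],
])

```text
clock: 17.4
position: [0.4586, -0.0958, 0.0652]
ee_rot: [2.656, -1.677, -0.002]
force: [-0.0, 0.4, -1.0]
width: 0.542
```

```bash
python3 plan.py base .053
```

```text
clock 17.4 pos [ 0.4586 -0.0958  0.0652] F [-0.   0.4 -1. ] M [-0.01  0.02  0.06] w 0.542
   joints [ 0.23  0.41 -0.18  2.11  0.12  0.63 -1.16]
base 0.053 shift mm [ 0.1 -0.2 12.2] turn [ 0.001   0.0007 -0.0005]
```

Request:
play_rows([
  [-1,0,0,5,0,0,0],
  [-1,0,0,9,0,0,0],
  [-1,0,0,11.5,0,0,0],
  [-1,0,0,12.7,0,0,0],
  [-1,0,0,13.2,0,0,0],
])

```text
clock: 17.9
position: [0.4585, -0.0957, 0.0534]
ee_rot: [2.656, -1.677, -0.001]
force: [-9.3, 1.4, 34.6]
width: 0.542
```

```bash
python3 plan.py base .053
```

```text
clock 17.9 pos [ 0.4585 -0.0957  0.0534] F [-9.3  1.4 34.6] M [0.4  2.35 0.05] w 0.542
   joints [ 0.23  0.43 -0.17  2.12  0.13  0.6  -1.16]
base 0.053 shift mm [ 0.2 -0.3  0.4] turn [ 0.0012  0.0002 -0.0004]
```

Red is home. Release, then the cover.

Request:
play_rows([
  [1,0,0,0,0,0,0],
  [1,0,0,0,0,0,0],
  [1,0,0,0,0,0,0],
  [1,0,0,-30,0,0,0],
  [1,0,0,-70,0,0,0],
  [1,0,0,-80,0,0,0],
  [1,0,0,-80,0,0,0],
])

```text
clock: 18.6
position: [0.4598, -0.0959, 0.1347]
ee_rot: [-2.656, 1.677, -0.004]
force: [-0.8, -0.2, -0.5]
width: 0.997
```

```bash
python3 plan.py cover .08
```

```text
clock 18.6 pos [ 0.4598 -0.0959  0.1347] F [-0.8 -0.2 -0.5] M [-0.01  0.02  0.06] w 0.997
   joints [ 0.25  0.3  -0.2   2.04  0.08  0.8  -1.12]
cover 0.08 shift mm [-343.9 -178.1   54.4] turn [-0.002  -0.0016  0.2463]
```

Request:
play_rows([
  [1,-40,-21,0,0,0,0.08],
  [1,-80,-42,0,0,0,0.16],
  [1,-120,-63,0,0,0,0.246],
  [1,-162,-84,0,0,0,0.246],
  [1,-204,-106,0,0,0,0.246],
  [1,-246,-128,10,0,0,0.246],
  [1,-290,-150,25,0,0,0.246],
  [1,-325,-168,40,0,0,0.246],
  [1,-344,-178,54,0,0,0.246],
  [1,-344,-178,54,0,0,0.246],
])

```text
clock: 19.6
position: [0.4701, 0.2943, 0.0768]
ee_rot: [2.434, -1.983, -0.001]
force: [-0.0, -0.5, -0.1]
width: 0.998
```

```bash
python3 plan.py cover .03
```

```text
clock 19.6 pos [0.4701 0.2943 0.0768] F [-0.  -0.5 -0.1] M [ 0.02 -0.01  0.01] w 0.998
   joints [-0.49  0.51 -0.23  1.89  0.16  0.76 -2.18]
cover 0.03 shift mm [ 3.7 -2.3 46.8] turn [ 0.0024 -0.001   0.0057]
```

Request:
play_rows([
  [1,3.7,-2.3,30,0.002,-0.001,0.005],
  [1,3.7,-2.3,46,0.002,-0.001,0.005],
  [1,3.7,-2.3,46,0.002,-0.001,0.005],
  [1,3.7,-2.3,46,0.002,-0.001,0.005],
])

```text
clock: 20.0
position: [0.4728, 0.29, 0.0304]
ee_rot: [2.429, -1.99, -0.001]
force: [0.5, -0.0, -0.0]
width: 0.999
```

```bash
python3 plan.py cover .0035
```

```text
clock 20.0 pos [0.4728 0.29   0.0304] F [ 0.5 -0.  -0. ] M [ 0.07 -0.03  0.02] w 0.999
   joints [-0.49  0.57 -0.21  1.93  0.19  0.66 -2.19]
cover 0.0035 shift mm [-1.  -0.5 26.9] turn [ 0.0018 -0.0009  0.    ]
```

Request:
play_rows([
  [1,-1,-0.5,15,0,0,0],
  [0.6,-1,-0.5,25,0,0,0],
  [0.4,-1,-0.5,27,0,0,0],
  [0.3,-1,-0.5,27,0,0,0],
  [0.3,-1,-0.5,27,0,0,0],
])

```text
clock: 20.5
position: [0.4731, 0.2912, 0.0037]
ee_rot: [2.429, -1.99, -0.001]
force: [-0.4, 0.8, 0.5]
width: 0.703
```

```bash
python3 plan.py cover .003
```

```text
clock 20.5 pos [0.4731 0.2912 0.0037] F [-0.4  0.8  0.5] M [ 0.05  0.03 -0.01] w 0.703
   joints [-0.5   0.62 -0.2   1.94  0.2   0.61 -2.21]
cover 0.003 shift mm [0.1 0.1 0.7] turn [ 0.0016 -0.0007  0.    ]
```

Request:
play_rows([
  [-1,0,0,0.5,0,0,0],
  [-1,0,0,0.5,0,0,0],
  [-1,0,0,0.5,0,0,0],
  [-1,0,0,0.5,0,0,0],
  [-1,0,0,-40,0,0,0],
  [-1,0,0,-80,0,0,0],
  [-1,0,0,-120,0,0,0],
  [-1,0,0,-130,0,0,0],
  [-1,0,0,-130,0,0,0],
], force=35)

```text
clock: 21.4
position: [0.474, 0.2921, 0.1351]
ee_rot: [-2.429, 1.99, -0.001]
force: [-0.4, 0.2, -2.2]
width: 0.541
```

```bash
python3 plan.py base .12
```

```text
clock 21.4 pos [0.474  0.2921 0.1351] F [-0.4  0.2 -2.2] M [ 0.03 -0.02  0.01] w 0.541
   joints [-0.46  0.44 -0.25  1.84  0.13  0.88 -2.15]
base 0.12 shift mm [377.3  91.2  14.7] turn [-0.0015  0.0004 -0.247 ]
```

Request:
play_rows([
  [-1,44,11,0,0,0,-0.06],
  [-1,88,21,0,0,0,-0.12],
  [-1,132,32,0,0,0,-0.18],
  [-1,176,43,0,0,0,-0.247],
  [-1,220,53,0,0,0,-0.247],
  [-1,264,64,0,0,0,-0.247],
  [-1,308,74,0,0,0,-0.247],
  [-1,350,85,8,0,0,-0.247],
  [-1,377,91,14.7,0,0,-0.247],
  [-1,377,91,14.7,0,0,-0.247],
])

```text
clock: 22.4
position: [0.4564, -0.1, 0.1172]
ee_rot: [2.649, -1.684, -0.005]
force: [0.2, 0.9, -1.7]
width: 0.54
```

```bash
python3 plan.py base .12
```

```text
clock 22.4 pos [ 0.4564 -0.1     0.1172] F [ 0.2  0.9 -1.7] M [ 0.03 -0.02 -0.01] w 0.54
   joints [ 0.27  0.33 -0.21  2.06  0.1   0.76 -1.13]
base 0.12 shift mm [-2.7 -4.  -2.8] turn [ 0.0036  0.0015 -0.0067]
```

Request:
play_rows([
  [-1,-2.7,-4,-2.8,0.003,0.001,-0.006],
  [-1,-2.7,-4,-2.8,0.003,0.001,-0.006],
  [-1,-2.7,-4,-2.8,0.003,0.001,-0.006],
])

```text
clock: 22.7
position: [0.4588, -0.0944, 0.1196]
ee_rot: [2.658, -1.674, -0.002]
force: [-0.4, -0.5, -1.7]
width: 0.538
```

```bash
python3 plan.py base .092; python3 held.py cover .117
```

```text
clock 22.7 pos [ 0.4588 -0.0944  0.1196] F [-0.4 -0.5 -1.7] M [-0.04 -0.02 -0.05] w 0.538
   joints [ 0.26  0.33 -0.21  2.06  0.1   0.77 -1.14]
base 0.092 shift mm [ 1.3  0.5 27.6] turn [0.0008 0.0012 0.0016]
held minus base: along -6.2 across 1.0 yaw 0.115 res 0.461
```

View pics/held_cover.png

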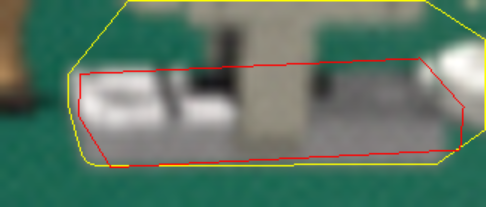

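The mask fit is invalid here because the white dish merges into it. The visible edges (left ≈69, right ≈444) match the blue plate's, so the cover is centred to about 1 mm. Inserting.

Request:
play_rows([
  [-1,1.3,0.3,15,0,0.001,0.001],
  [-1,1.3,0.3,27,0,0.001,0.001],
  [-1,1.3,0.3,28,0,0.001,0.001],
  [-1,1.3,0.3,33,0,0.001,0.001],
  [-1,1.3,0.3,38,0,0.001,0.001],
  [-1,1.3,0.3,43,0,0.001,0.001],
  [-1,1.3,0.3,46,0,0.001,0.001],
  [-1,1.3,0.3,46,0,0.001,0.001],
])

```text
clock: 23.55
position: [0.4594, -0.0957, 0.0736]
ee_rot: [2.657, -1.676, -0.0]
force: [2.5, 0.4, -2.9]
width: 0.543
```

```bash
python3 plan.py base .068
```

```text
clock 23.55 pos [ 0.4594 -0.0957  0.0736] F [ 2.5  0.4 -2.9] M [ 0.14 -0.26  0.02] w 0.543
   joints [ 0.25  0.4  -0.2   2.1   0.13  0.65 -1.16]
base 0.068 shift mm [-0.2  0.5  5.6] turn [0.0003 0.     0.0005]
```

Request:
play_rows([
  [-1,-0.2,0.5,3,0,0,0],
  [-1,-0.2,0.5,5,0,0,0],
  [-1,-0.2,0.5,6,0,0,0],
  [-1,-0.2,0.5,6.5,0,0,0],
  [-1,-0.2,0.5,6.5,0,0,0],
])

```text
clock: 24.05
position: [0.4595, -0.0957, 0.0683]
ee_rot: [-2.657, 1.675, -0.002]
force: [-3.3, 2.1, 19.3]
width: 0.541
```

```bash
python3 plan.py base .068
```

```text
clock 24.05 pos [ 0.4595 -0.0957  0.0683] F [-3.3  2.1 19.3] M [0.34 0.86 0.  ] w 0.541
   joints [ 0.24  0.41 -0.2   2.11  0.13  0.64 -1.17]
base 0.068 shift mm [-0.1  0.6  0.3] turn [-0.0009 -0.0009  0.0007]
```

The cover is at its expected height. Release, back off clear of the view, and look.

Request:
play_rows([
  [1,0,0,0,0,0,0],
  [1,0,0,0,0,0,0],
  [1,0,0,0,0,0,0],
  [1,0,0,-30,0,0,0],
  [1,0,0,-70,0,0,0],
  [1,40,0,-100,0,0,0],
  [1,80,0,-110,0,0,0],
  [1,120,0,-110,0,0,0],
  [1,150,0,-110,0,0,0],
  [1,150,0,-110,0,0,0],
])

```text
clock: 25.05
position: [0.5245, -0.2358, 0.178]
ee_rot: [2.652, -1.682, 0.004]
force: [-0.4, 0.2, -0.3]
width: 1.002
```

```bash
python3 plan.py base .2; python3 - <<'E'
from h import *
t=[]
for n in("side","top"):
    d=arm.get_image(n); W=pts(d)
    q=proj(d,[[.4607,-.098,.05]])[0]; lo=(q-[30,32]).astype(int)
    im=cv2.resize(d["img"][lo[1]:lo[1]+60,lo[0]:lo[0]+60],None,fx=6.5,fy=6.5,interpolation=cv2.INTER_CUBIC)
    P=(.4633,-.1003,.4489) if n=="side" else (.4591,-.0957,.441)
    for k in proj(d,box(*P,.12,.05,.065,.08)): cv2.circle(im,tuple(np.round((k-lo+.5)*6.5).astype(int)),2,(0,0,255),-1)
    t.append(im)
    if n=="top":
        for a in(-.055,-.03,-.015,.02,.03,.055):
          r=[]
          for b in (-.018,.018):
            c,s=np.cos(P[2]),np.sin(P[2]); u=proj(d,[[P[0]+c*a-s*b,P[1]+s*a+c*b,.08]])[0].round().astype(int)
            r.append(W[u[1],u[0],2].round(4))
          print(a,r)
cv2.imwrite("pics/final.png",np.hstack(t))
E
```

```text
clock 25.05 pos [ 0.5245 -0.2358  0.178 ] F [-0.4  0.2 -0.3] M [-0.01 -0.   -0.02] w 1.002
   joints [ 0.44  0.41 -0.15  1.75  0.07  0.99 -0.87]
base 0.2 shift mm [-154.6   -0.4  -22.5] turn [-0.0001 -0.0028 -0.0048]
-0.055 [np.float64(0.0783), np.float64(0.078)]
-0.03 [np.float64(0.0788), np.float64(0.0785)]
-0.015 [np.float64(0.0805), np.float64(0.0789)]
0.02 [np.float64(0.0772), np.float64(0.078)]
0.03 [np.float64(0.0773), np.float64(0.0829)]
0.055 [np.float64(0.0806), np.float64(0.0788)]
```

View pics/final.png

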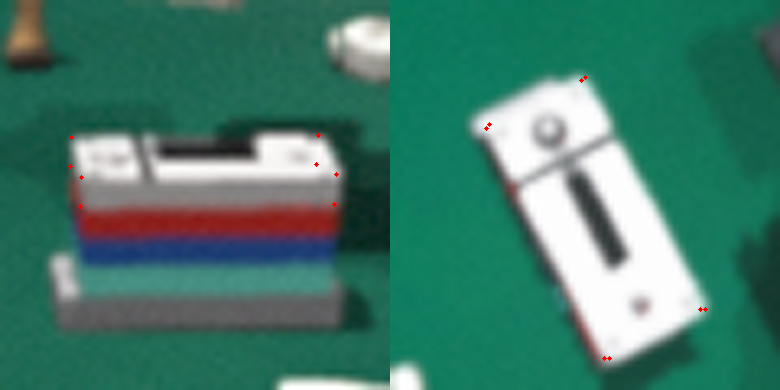

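The picture shows grey, turquoise, blue, red and the cover stacked with no gaps. The cover is level at about 79 mm (80 expected), and both dowels stand in their holes at (548,130) and (640,303). Handing in.

```bash
python3 -c "
from cell import arm
print(arm.sign_off())"
```

```text
the job is handed in; nothing more can be done
None
```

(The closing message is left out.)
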